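# Free the sprung hook of a gauge cupboard and open its door

### The arm

A 6-joint arm with a two-finger parallel gripper is mounted at the origin on a cart in front of the work surface, level with it; the furniture and walls round the work are solid. World frame = base frame: x ahead of the robot, y to its left, z up, the work surface at z = 0. Lengths are in m, angles in rad, forces in N, time in s.
With the tool pointing down it reaches from about 0.375 to 0.975 m from the base axis. Payload 3.8 kg.
Tool frame: the origin (TCP) lies midway between the tips of the shut fingers; the grasp point (between the pads) lies 19 mm behind it; z points along the fingers, y is the direction in which the jaws open and shut (so a half turn about z gives the same grasp; the last joint's range is limited). The gripper opens to 85 mm and grips with 20 to 120 N. Pads are 22 mm wide; open, the fingers measure 114 mm over their backs; the gripper's body (76 mm by 85 mm) begins 54 mm behind the grasp point. The pads swing forward as they close: fully open they stand 13 mm farther back than shut.
Start: joints at [-1.146, 0.264, 1.604, -0, 1.274, -0.037], TCP at [0.301, -0.604, 0.231] pointing down, gripper open.
Joint ranges: [-2.63, 2.63], [-0.94, 2.18], [0.31, 2.57], [-1.31, 4.45], [0, 2.66], [-2.55, 2.55]. Speed limits (rad/s): [2.57, 2.57, 3.14, 3.14, 3.14, 3.14].

### API

Orientations are given as a rotation vector (axis times angle).
In Python, from workcell import bot gives the robot as it stands. The module is installed in compiled form; this text tells all that it offers.
- The arm moves only by the tool play_rows, never from a script. Its argument "series" is a list of rows, each an object with "translation": the shift along the tool's x, y, z in m, a list of three; "spin": the turn about the tool's z in units of 5 degrees (1.0 is 5 degrees). In form: [{"translation": [dx, dy, dz], "spin": spin}, ...]. A call has 1 to 5 rows; each row shifts and turns the commanded pose from where the row before left it, along the tool's axes as they then stand; what a row does not reach is not made up. A row lasts 1/10 s, in which the tool goes at most 50 mm and 8.59 degrees, less where a joint would pass 70% of its speed; a pose out of reach is approached as far as the arm can. A call is refused whole if a number of a shift passes 0.05 or a number of a turn 1, either way. A call with a gripper value outside its range is refused whole. "jaw" is the gripper's target within -1 to 1 (fully open at 1, half-way at 0, shut at -1), set as the call begins (left out, the last holds). The fingers move at their own pace and stop on an object; "force" is the grip in N (left out, the last holds). Time passes only in rows, so rows that do not move let the fingers close. It gives the time, the measured TCP pose, the force and the opening at its end, in the units of the state.
- bot.read_state(): the state, without advancing time (a new reading comes with each control period).
- bot.read_camera(name): name is "scene" or "top" or "wrist"; returns the picture (384x512x3 uint8, blue, green, red); there is no depth.
- bot.get_calibration(name): a dict with "fov_y" (degrees; the focal length in pixels is half the picture's height over the tangent of half this angle, whatever the lens; pixels are square), "cx", "cy" (the principal point, pixels), "k1" (the pictures are not rectified: a ray, as slopes to the right and down, at radius r is drawn at 1 + k1 r^2 times it, then the intrinsics apply), "R" (3x3) and "t" (3): a world point X has camera coordinates R X + t. Camera axes: x right, y down, z forward; pixel columns grow to the right and rows downward; lengths in m; the calibration is good to about 2 mm. A picture is of the moment at which its call begins: read the wrist's pose just before it. get_calibration takes no time and is no camera call; for the wrist camera it gives the pose at the moment of the call.
- bot.finish_job(): hands the job in, once; it reports no verdict.
The state is a dict: "time": time; "q": joint angles; "joint_vel": joint speeds; "joint_torque": joint torques, N m; "tool_pos": TCP position; "tcp_rot": TCP orientation; "wrist_force": force on the tool from outside, world axes, zero at the start; "torque": the same for the moment, N m; "width": opening from 0.0 (shut) to 1.0 (fully open).
Only numpy, scipy, OpenCV 4.12 (cv2) and the standard library are available. Lean on these libraries where they do the work, as an engineer would, in place of code of your own. Each camera call takes 0.05 s, during which the arm holds its last target. There are 200 camera calls.

### The job

Open the small grey gauge cupboard: reach down through the gap in its top, just behind the door, and press the sprung hook's steel plate down until the hook is free; keep it down while you draw the door past the catch, then swing the door wide open, at least 60 degrees, let go and leave it there. Press and pull gently, never with more than 20 N on any part of the cupboard, and leave the loose things on and around the cupboard where they are.

Things in the scene. Friction and masses are not known exactly. Their poses are not given: they have to be found in the camera images.
- cupboard: grey sheet-steel gauge cupboard screwed to the table, 140 (x) x 240 (y) x 150 mm high without the door. Origin at the centre of its underside; x points from front to back, y to the left (hinge side), z up. The door, 12 mm thick, 234 mm wide, covers its front and reaches up to 149 mm; a bar handle stands 35 mm out of the door's front near the free edge
- finger_gap (a point): centre of the finger gap, level with the cupboard's top (150 mm up), axes as the cupboard. The gap is a notch in the 8 mm thick top: 44 mm along x, from the door's inner face backwards, by 52 mm along y; open to the front once the door moves away. The hook's thumb plate lies below it
- above_plate (a point): point over the thumb plate's centre, level with the cupboard's top; moves with the door (hook and plate sit on its back). Flat steel plate 38 x 40 mm, its top 8 to 36 mm lower (set differently on every cupboard, not reported: find it by touch). It goes straight down on a spring: 3 N at touch, 9 N at 7 mm, 11 N at the hard stop at 10 mm. The barb clears the fixed catch when pressed 8 to 10 mm
- hinge_line (a point): point on the door's upright hinge axis, at the height of the cupboard's top, at the left end of the front (same axes as the cupboard). The finger gap's centre lies 28 mm behind and 187 mm to the right of it
- door_edge (a point): point in the door, 187 mm from the hinge axis, midway in its thickness, at the height of the cupboard's top; moves with the door. Its y points along the door to the hinge, its x through the door to the inside
- door (a joint): door angle in rad: 0 shut, grows as the free edge swings out to the robot, up to 1.9. With the hook pressed, the barb is past the catch at about 0.10 rad and the plate may then be let up. The door can be pushed out from inside, by its inner face; it moves with 1 to 2 N at the free edge and stays where it is left
- ring_gauge: loose steel ring, 38 mm wide, 12 mm high, lying on the back left of the cupboard's top; origin at the centre of its underside
- loupe: loose black loupe, a squat round body 33 mm wide, 32 mm high, standing on the back middle of the cupboard's top; origin at the centre of its underside
- v_block: loose steel V-block, 40 x 42 x 34 mm, to the left of the cupboard; origin at the centre of its underside
- bolt: loose hexagon bolt, 22 x 54 x 19 mm, lying to the right; origin under its centre
- oil: loose oil bottle, 38 mm wide, 118 mm high, to the right; origin at the centre of its underside

How it is judged:
By the outcome, as a careful person would: the job done as asked, in the order asked, and still so for the second after the job is handed in, with the robot touching nothing.
It also fails if it takes over 51 s, if anything falls off the work surface, if the arm or the gripper's body presses on something with over 40 N, if the wrist force passes 120 N, or if a joint passes its speed limit or range.

## Working session

There is one attempt and no reset: what is moved stays moved. The work goes in short steps, Python scripts to look and compute and a tool call to move; the robot and the scene stay as the last step left them, time stands still between calls to the robot, and variables do not carry over. Pictures are saved under pics/ and viewed, about 8 in all and at most 12, crops included, and the job is handed in when it is done.

Besides the shell and the picture viewer there is one more tool, called after "Call:" as a command line: name --argument value ..., lists and objects as JSON in quotes. play_rows: Moves the arm, as the interface text tells. Its arguments: {"type":"object","properties":{"series":{"type":"array","items":{"type":"object","properties":{"translation":{"type":"array","items":{"type":"number"}},"spin":{"type":"number"}}}},"jaw":{"type":"number"},"force":{"type":"number"}},"required":["series"]}

```bash
mkdir -p pics; cat > h.py <<'E'
import numpy as np,cv2
from workcell import bot
def ray(c,u,v):
    f=192/np.tan(np.radians(c["fov_y"])/2)
    d=np.array([(u-c["cx"])/f,(v-c["cy"])/f]); s=d.copy()
    for _ in range(30): s=d/(1+c["k1"]*(s@s))
    R=np.array(c["R"]);t=np.array(c["t"])
    return -R.T@t, R.T@np.array([s[0],s[1],1])
def onz(c,u,v,z):
    o,d=ray(c,u,v); return o+d*(z-o[2])/d[2]
def proj(c,X):
    f=192/np.tan(np.radians(c["fov_y"])/2)
    p=np.array(c["R"])@np.array(X)+np.array(c["t"]); s=p[:2]/p[2]; s=s*(1+c["k1"]*(s@s))
    return s*f+[c["cx"],c["cy"]]
E
python3 - <<'E'
from h import *
for n in("scene","top"):
    im=bot.read_camera(n);cv2.imwrite(f"pics/{n}0.png",im)
    c=bot.get_calibration(n);print(n,c["fov_y"],c["k1"],-np.array(c["R"]).T@c["t"])
a=[cv2.imread(f"pics/{n}0.png") for n in("scene","top")]
cv2.imwrite("pics/s0.png",cv2.resize(a[0],(768,576)));cv2.imwrite("pics/t0.png",cv2.resize(a[1],(768,576)))
s=bot.read_state();print(s)
E
```

```text
scene 48.62867244827754 0.003151985135294725 [-0.03335936  0.64569534  1.03910961]
top 56.01293028522215 -0.059189071252043125 [ 0.4213454  -0.04473328  1.11956641]
{'time': 0.1, 'q': array([-1.14593853e+00,  2.64672471e-01,  1.60525944e+00, -9.74959611e-07,
        1.27368966e+00, -3.68960610e-02]), 'joint_vel': array([-7.38354549e-05, -2.78750462e-03, -3.32234254e-03, -2.06785901e-03,
        1.42794749e-03,  3.72933171e-04]), 'joint_torque': array([ 1.22139489e-03, -5.16708219e+01, -3.68588340e+01, -1.22809124e-04,
        6.34480952e-03,  1.30724845e-05]), 'tool_pos': array([ 0.30045083, -0.60370105,  0.23007823]), 'tcp_rot': array([-3.05629592e+00, -7.18439542e-01,  6.15396347e-04]), 'wrist_force': array([-0.36389595,  0.88232133, -0.46632362]), 'torque': array([ 0.00909818, -0.01036031, -0.03174133]), 'width': 1.0004592147944302}
```

View pics/s0.png

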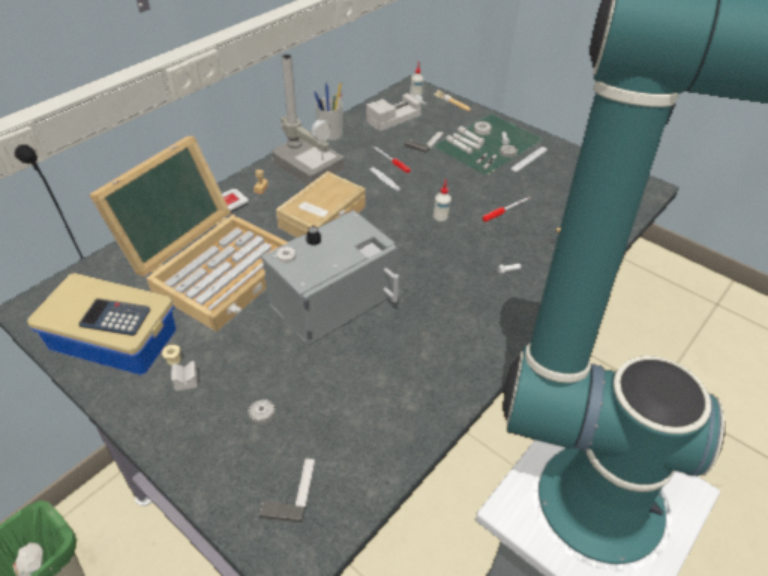

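View pics/t0.png

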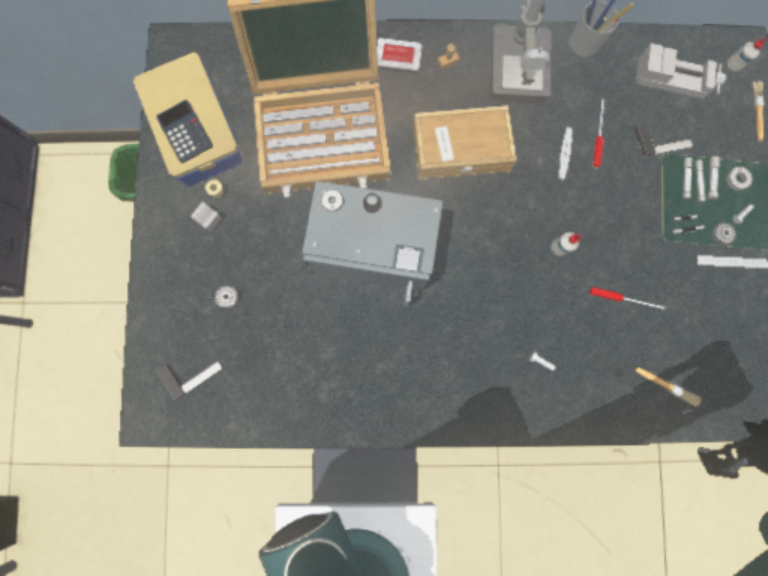

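The scene picture shows the cupboard with its gap at the front right. In the top view its corners are near (318,183), (442,200), (435,278) and (304,258), with the gap at about (408,258), all at 1.5x scale. I'll zoom in for exact corners.

```bash
python3 - <<'E'
from h import *
im=cv2.imread("pics/top0.png")[110:210,190:310]
cv2.imwrite("pics/c0.png",cv2.resize(im,None,fx=6,fy=6,interpolation=cv2.INTER_CUBIC))
E
```

```text
(no output)
```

View pics/c0.png

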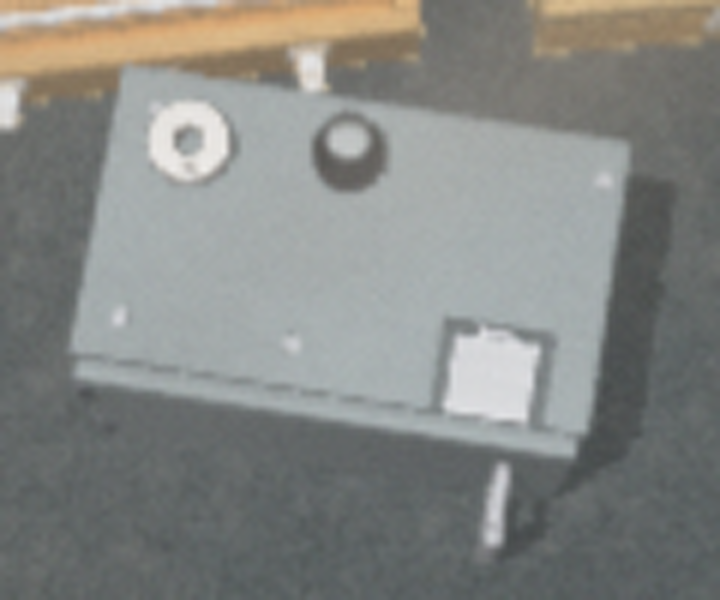

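The crop (6x) shows the top's corners at about (122,66), (630,143), (588,436) and (72,353). The gap corners are at (446,318), (553,332), (540,428) and (436,412), with the bright plate inside it.

```bash
python3 - <<'E'
from h import *
c=bot.get_calibration("top")
g=lambda u,v:onz(c,190+(u+.5)/6-.5,110+(v+.5)/6-.5,.15)
C=[g(*p) for p in[(122,66),(630,143),(588,436),(72,353)]]
G=[g(*p) for p in[(446,318),(553,332),(540,428),(436,412)]]
C=np.array(C);G=np.array(G);print(C.round(4));print(G.round(4),G.mean(0))
yax=(C[0]-C[1])+(C[3]-C[2]);xax=(C[0]-C[3])+(C[1]-C[2])
print("yaw deg",np.degrees(np.arctan2(-yax[0],yax[1])),np.degrees(np.arctan2(xax[1],xax[0])))
print([np.linalg.norm(C[i]-C[i-1]) for i in range(4)])
a=np.arctan2(-yax[0],yax[1]);R=np.array([[np.cos(a),-np.sin(a)],[np.sin(a),np.cos(a)]])
cc=C.mean(0)[:2];print("centre",cc)
# gap in cupboard frame
print(((G[:,:2]-cc)@R).round(4))
P=[g(*p) for p in[(445,410),(535,425),(545,340),(455,330)]]
print(((np.array(P)[:,:2]-cc)@R).round(4))
E
```

```text
[[ 0.7671  0.0711  0.15  ]
 [ 0.7286 -0.1659  0.15  ]
 [ 0.5903 -0.1435  0.15  ]
 [ 0.6298  0.0919  0.15  ]]
[[ 0.6454 -0.0795  0.15  ]
 [ 0.6387 -0.1284  0.15  ]
 [ 0.5941 -0.1217  0.15  ]
 [ 0.6016 -0.0745  0.15  ]] [ 0.6199545  -0.10102107  0.15      ]
yaw deg -9.372221846606816 -8.898599328660877
[np.float64(0.13888285280280993), np.float64(0.24014913156659648), np.float64(0.14014893623612787), np.float64(0.2386689537273377)]
centre [ 0.67894324 -0.03660478]
[[-0.0261 -0.0477]
 [-0.0248 -0.0971]
 [-0.0699 -0.0978]
 [-0.0701 -0.05  ]]
[[-0.0685 -0.0539]
 [-0.0689 -0.0954]
 [-0.029  -0.0941]
 [-0.031  -0.0527]]
```

```bash
cat >> h.py <<'E'
def yaw_of(s):
    import scipy.spatial.transform as T
    x=T.Rotation.from_rotvec(s["tcp_rot"]).as_matrix()[:,0]; return np.degrees(np.arctan2(x[1],x[0]))
def plan(target,yawt,n):
    s=bot.read_state();y0=yaw_of(s);dy=yawt-y0;d=(np.array(target)-s["tool_pos"])/n
    print("yaw",y0,"q",s["q"].round(2))
    for i in range(n):
        th=np.radians(y0+dy*i/n)
        x=d[0]*np.cos(th)+d[1]*np.sin(th);y=d[0]*np.sin(th)-d[1]*np.cos(th)
        print([round(v,4) for v in(x,y,-d[2])],round(-dy/n/5,3))
E
python3 -c "
from h import *
plan([.620,-.1012,.21],170.85,30)"
```

```text
yaw 26.45655954924641 q [-1.15  0.26  1.61 -0.    1.27 -0.04]
[np.float64(0.017), np.float64(-0.0103), np.float64(0.0007)] -0.963
[np.float64(0.0178), np.float64(-0.0088), np.float64(0.0007)] -0.963
[np.float64(0.0185), np.float64(-0.0073), np.float64(0.0007)] -0.963
[np.float64(0.019), np.float64(-0.0057), np.float64(0.0007)] -0.963
[np.float64(0.0194), np.float64(-0.0041), np.float64(0.0007)] -0.963
[np.float64(0.0197), np.float64(-0.0024), np.float64(0.0007)] -0.963
[np.float64(0.0198), np.float64(-0.0008), np.float64(0.0007)] -0.963
[np.float64(0.0198), np.float64(0.0009), np.float64(0.0007)] -0.963
[np.float64(0.0197), np.float64(0.0026), np.float64(0.0007)] -0.963
[np.float64(0.0194), np.float64(0.0042), np.float64(0.0007)] -0.963
[np.float64(0.019), np.float64(0.0058), np.float64(0.0007)] -0.963
[np.float64(0.0184), np.float64(0.0074), np.float64(0.0007)] -0.963
[np.float64(0.0177), np.float64(0.0089), np.float64(0.0007)] -0.963
[np.float64(0.0169), np.float64(0.0104), np.float64(0.0007)] -0.963
[np.float64(0.016), np.float64(0.0117), np.float64(0.0007)] -0.963
[np.float64(0.0
[... 306 characters left out ...]
4(0.0007)] -0.963
[np.float64(0.0083), np.float64(0.018), np.float64(0.0007)] -0.963
[np.float64(0.0068), np.float64(0.0187), np.float64(0.0007)] -0.963
[np.float64(0.0052), np.float64(0.0192), np.float64(0.0007)] -0.963
[np.float64(0.0036), np.float64(0.0195), np.float64(0.0007)] -0.963
[np.float64(0.0019), np.float64(0.0198), np.float64(0.0007)] -0.963
[np.float64(0.0003), np.float64(0.0198), np.float64(0.0007)] -0.963
[np.float64(-0.0014), np.float64(0.0198), np.float64(0.0007)] -0.963
[np.float64(-0.0031), np.float64(0.0196), np.float64(0.0007)] -0.963
[np.float64(-0.0047), np.float64(0.0193), np.float64(0.0007)] -0.963
[np.float64(-0.0063), np.float64(0.0188), np.float64(0.0007)] -0.963
```

Call:
play_rows --series '[{"translation": [0.017, -0.01, 0], "spin": -1}, {"translation": [0.018, -0.009, 0], "spin": -1}, {"translation": [0.018, -0.007, 0], "spin": -1}, {"translation": [0.019, -0.006, 0], "spin": -1}, {"translation": [0.019, -0.004, 0], "spin": -1}]' --jaw -1

```text
time: 0.6
tool_pos: [0.3531, -0.5197, 0.2306]
tcp_rot: [-2.827, -1.368, 0.0]
wrist_force: [0.3, -0.0, 0.1]
width: 0.146
```

Call:
play_rows --series '[{"translation": [0.02, -0.002, 0], "spin": -1}, {"translation": [0.02, -0.001, 0], "spin": -1}, {"translation": [0.02, 0.001, 0], "spin": -1}, {"translation": [0.02, 0.003, 0], "spin": -1}, {"translation": [0.019, 0.004, 0], "spin": -1}]'

```text
time: 1.1
tool_pos: [0.4052, -0.4346, 0.2306]
tcp_rot: [-2.463, -1.948, -0.0]
wrist_force: [0.7, -0.4, -0.3]
width: -0.002
```

Call:
play_rows --series '[{"translation": [0.019, 0.006, 0], "spin": -1}, {"translation": [0.018, 0.007, 0], "spin": -1}, {"translation": [0.018, 0.009, 0], "spin": -1}, {"translation": [0.017, 0.01, 0], "spin": -1}, {"translation": [0.016, 0.012, 0], "spin": -1}]'

```text
time: 1.6
tool_pos: [0.4547, -0.3489, 0.2307]
tcp_rot: [-1.984, -2.435, -0.0]
wrist_force: [-0.7, 0.0, 0.2]
width: -0.002
```

Call:
play_rows --series '[{"translation": [0.015, 0.013, 0], "spin": -1}, {"translation": [0.014, 0.014, 0], "spin": -1}, {"translation": [0.013, 0.015, 0], "spin": -1}, {"translation": [0.011, 0.016, 0], "spin": -1}, {"translation": [0.01, 0.017, 0], "spin": -1}]'

```text
time: 2.1
tool_pos: [0.5018, -0.2623, 0.2307]
tcp_rot: [-1.409, -2.806, -0.0]
wrist_force: [-0.8, 0.6, -0.7]
width: 0.0
```

```bash
python3 -c "
from h import *
print(bot.read_state()['tool_pos'])
plan([.620,-.1012,.20],170.85,10)"
```

```text
[ 0.5018355  -0.26234751  0.23068144]
yaw 126.66651899391533 q [-0.53  0.06  1.84 -0.    1.24 -1.17]
[np.float64(0.0059), np.float64(0.0191), np.float64(0.0031)] -0.884
[np.float64(0.0044), np.float64(0.0195), np.float64(0.0031)] -0.884
[np.float64(0.0029), np.float64(0.0198), np.float64(0.0031)] -0.884
[np.float64(0.0013), np.float64(0.0199), np.float64(0.0031)] -0.884
[np.float64(-0.0002), np.float64(0.02), np.float64(0.0031)] -0.884
[np.float64(-0.0017), np.float64(0.0199), np.float64(0.0031)] -0.884
[np.float64(-0.0033), np.float64(0.0197), np.float64(0.0031)] -0.884
[np.float64(-0.0048), np.float64(0.0194), np.float64(0.0031)] -0.884
[np.float64(-0.0063), np.float64(0.019), np.float64(0.0031)] -0.884
[np.float64(-0.0077), np.float64(0.0184), np.float64(0.0031)] -0.884
```

Call:
play_rows --series '[{"translation": [0.006, 0.019, 0.003], "spin": -0.9}, {"translation": [0.0045, 0.0195, 0.003], "spin": -0.9}, {"translation": [0.003, 0.02, 0.003], "spin": -0.9}, {"translation": [0.001, 0.02, 0.003], "spin": -0.9}, {"translation": [0, 0.02, 0.003], "spin": -0.9}]'

```text
time: 2.6
tool_pos: [0.561, -0.1816, 0.2156]
tcp_rot: [-0.835, -3.027, -0.0]
wrist_force: [-0.3, -2.0, -0.3]
width: 0.002
```

Call:
play_rows --series '[{"translation": [-0.0015, 0.02, 0.003], "spin": -0.9}, {"translation": [-0.003, 0.02, 0.003], "spin": -0.9}, {"translation": [-0.005, 0.0195, 0.003], "spin": -0.9}, {"translation": [-0.0065, 0.019, 0.003], "spin": -0.9}, {"translation": [-0.008, 0.018, 0.003], "spin": -0.9}]'

```text
time: 3.1
tool_pos: [0.6199, -0.1006, 0.2005]
tcp_rot: [-0.229, -3.132, -0.0]
wrist_force: [0.7, 0.8, -0.2]
width: 0.002
```

```bash
python3 - <<'E'
from h import *
s=bot.read_state();print(s['time'],s['tool_pos'])
plan([.620,-.1012,.17],170.85,1)
c=bot.get_calibration("wrist");im=bot.read_camera("wrist")
a=np.radians(-9.15);R=np.array([[np.cos(a),-np.sin(a)],[np.sin(a),np.cos(a)]])
cc=np.array([.67894,-.0366])
for p in[(-.07,-.0475),(-.07,-.0995),(-.026,-.0475),(-.026,-.0995)]:
    w=cc+R@np.array(p);q=proj(c,[*w,.15]);print(p,w.round(4),q.round(1))
    if abs(q).max()<2000: cv2.circle(im,tuple(int(round(v)) for v in q),3,(0,0,255),1)
cv2.imwrite("pics/w1.png",cv2.resize(im,None,fx=1.5,fy=1.5))
E
```

```text
3.1 [ 0.61993726 -0.10059511  0.20046243]
yaw 171.64792257240546 q [-0.2   0.2   1.74  0.    1.2  -1.63]
[np.float64(-0.0001), np.float64(-0.0006), np.float64(0.0305)] 0.16
(-0.07, -0.0475) [ 0.6023 -0.0724] [297.9 183.3]
(-0.07, -0.0995) [ 0.594  -0.1237] [223.  182.3]
(-0.026, -0.0475) [ 0.6457 -0.0794] [294.7 240.4]
(-0.026, -0.0995) [ 0.6374 -0.1307] [224.5 239.5]
```

View pics/w1.png

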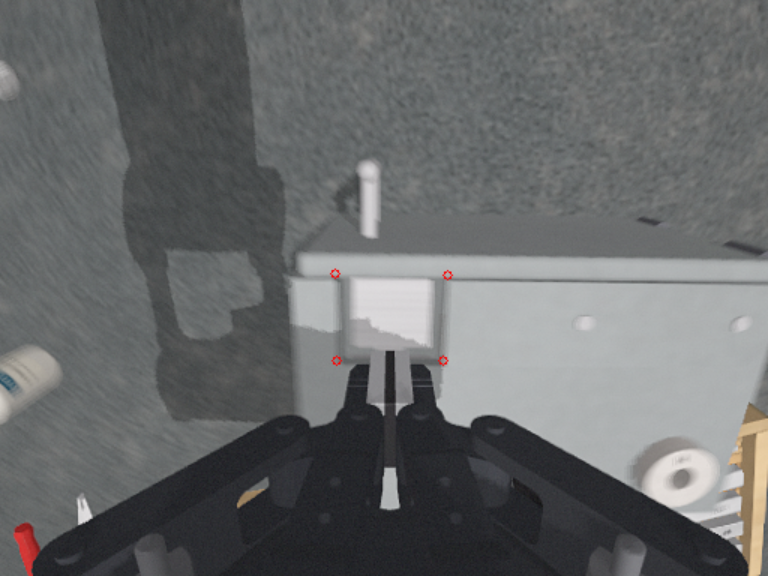

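The gap edges match my projected corners to about 2 mm and the plate is visible inside. I'm centred, so I'll descend.

Call:
play_rows --series '[{"translation": [0.002, 0, 0.015], "spin": 0.16}, {"translation": [0.002, -0.0005, 0.015], "spin": 0}, {"translation": [0, 0, 0.015], "spin": 0}, {"translation": [0, 0, 0.01], "spin": 0}, {"translation": [0, 0, 0], "spin": 0}]'

```text
time: 3.65
tool_pos: [0.6136, -0.1015, 0.1432]
tcp_rot: [-0.257, -3.126, -0.001]
wrist_force: [0.6, -0.7, -0.6]
width: 0.002
```

Call:
play_rows --series '[{"translation": [0, 0, 0.002], "spin": 0}, {"translation": [0, 0, 0.002], "spin": 0}, {"translation": [0, 0, 0], "spin": 0}]'

```text
time: 3.95
tool_pos: [0.6163, -0.1015, 0.1428]
tcp_rot: [0.256, 3.13, -0.0]
wrist_force: [-0.7, 0.1, -0.7]
width: -0.004
```

Call:
play_rows --series '[{"translation": [0, 0, 0.002], "spin": 0}, {"translation": [0, 0, 0.002], "spin": 0}, {"translation": [0, 0, 0], "spin": 0}]'

```text
time: 4.25
tool_pos: [0.6157, -0.1012, 0.1381]
tcp_rot: [-0.256, -3.131, -0.0]
wrist_force: [0.1, -1.0, 0.1]
width: -0.002
```

Call:
play_rows --series '[{"translation": [0, 0, 0.002], "spin": 0}, {"translation": [0, 0, 0], "spin": 0}]'

```text
time: 4.45
tool_pos: [0.6162, -0.1013, 0.1367]
tcp_rot: [0.256, 3.131, -0.0]
wrist_force: [-0.8, -0.1, 3.8]
width: 0.003
```

Call:
play_rows --series '[{"translation": [0, 0, 0.001], "spin": 0}, {"translation": [0, 0, 0], "spin": 0}]'

```text
time: 4.65
tool_pos: [0.6162, -0.1013, 0.1358]
tcp_rot: [0.256, 3.13, -0.0]
wrist_force: [-0.7, 0.7, 3.9]
width: 0.0
```

Call:
play_rows --series '[{"translation": [0, 0, 0.001], "spin": 0}, {"translation": [0, 0, 0], "spin": 0}]'

```text
time: 4.85
tool_pos: [0.6162, -0.1013, 0.1347]
tcp_rot: [0.256, 3.13, -0.0]
wrist_force: [0.5, -0.1, 4.1]
width: 0.002
```

Call:
play_rows --series '[{"translation": [0, 0, 0.001], "spin": 0}, {"translation": [0, 0, 0], "spin": 0}, {"translation": [0, 0, 0], "spin": 0}]'

```text
time: 5.15
tool_pos: [0.6162, -0.1013, 0.1338]
tcp_rot: [0.256, 3.13, -0.0]
wrist_force: [-1.1, 0.3, 5.3]
width: 0.003
```

Call:
play_rows --series '[{"translation": [0, 0, 0.001], "spin": 0}, {"translation": [0, 0, 0.001], "spin": 0}, {"translation": [0, 0, 0.001], "spin": 0}, {"translation": [0, 0, 0], "spin": 0}]'

```text
time: 5.55
tool_pos: [0.6163, -0.1013, 0.1311]
tcp_rot: [0.256, 3.13, -0.0]
wrist_force: [-2.1, 0.9, 7.5]
width: -0.002
```

Call:
play_rows --series '[{"translation": [0, 0, 0.001], "spin": 0}, {"translation": [0, 0, 0], "spin": 0}, {"translation": [0, 0, 0], "spin": 0}]'

```text
time: 5.85
tool_pos: [0.6163, -0.1014, 0.1304]
tcp_rot: [0.256, 3.13, -0.0]
wrist_force: [-2.3, 0.4, 7.8]
width: -0.002
```

Call:
play_rows --series '[{"translation": [0, 0, 0.001], "spin": 0}, {"translation": [0, 0, 0], "spin": 0}, {"translation": [0, 0, 0], "spin": 0}]'

```text
time: 6.15
tool_pos: [0.6163, -0.1014, 0.1295]
tcp_rot: [0.256, 3.13, -0.0]
wrist_force: [-3.2, 0.9, 9.8]
width: -0.003
```

Call:
play_rows --series '[{"translation": [0.0005, 0, 0.001], "spin": 0}, {"translation": [0, 0, 0], "spin": 0}, {"translation": [0, 0, 0], "spin": 0}]'

```text
time: 6.45
tool_pos: [0.6163, -0.1013, 0.1289]
tcp_rot: [0.256, 3.129, -0.0]
wrist_force: [-1.9, 1.6, 9.4]
width: -0.002
```

```bash
python3 - <<'E'
from h import *
F=[]
for i in range(6):
    bot.read_camera("scene") if i else 0
    s=bot.read_state();F.append(s['wrist_force'])
print(np.round(F,1),s['tool_pos'],s['time'])
E
```

```text
[[-1.9  1.6  9.4]
 [-1.3  0.2  9.7]
 [-2.1  1.   8.9]
 [-1.4  0.2 10.2]
 [-2.3  1.2  9.5]
 [-1.8  1.8  9.4]] [ 0.61627585 -0.10135294  0.12892618] 6.7
```

Call:
play_rows --series '[{"translation": [0, 0, 0.001], "spin": 0}, {"translation": [0, 0, 0], "spin": 0}, {"translation": [0, 0, 0], "spin": 0}]'

```text
time: 7.0
tool_pos: [0.6163, -0.1013, 0.128]
tcp_rot: [0.256, 3.129, -0.0]
wrist_force: [-1.9, 0.2, 10.5]
width: 0.0
```

```bash
cat > f.py <<'E'
from h import *
F=[]
for i in range(5):
    bot.read_camera("scene") if i else 0
    s=bot.read_state();F.append(s['wrist_force'])
print(np.mean(F,0).round(2),s['tool_pos'].round(4),s['time'])
E
python3 f.py
```

```text
[-1.78  0.4  10.01] [ 0.6163 -0.1014  0.1281] 7.2
```

Call:
play_rows --series '[{"translation": [0, 0, 0.0005], "spin": 0}, {"translation": [0.001, 0, 0], "spin": 0}, {"translation": [0.0015, 0, 0], "spin": 0}, {"translation": [0.0015, 0, 0], "spin": 0}, {"translation": [0, 0, 0], "spin": 0}]'

```text
time: 7.7
tool_pos: [0.6139, -0.1012, 0.1284]
tcp_rot: [0.255, 3.125, -0.001]
wrist_force: [1.2, -0.6, 10.1]
width: 0.001
```

Call:
play_rows --series '[{"translation": [0.0015, 0, 0], "spin": 0}, {"translation": [0.0015, 0, 0], "spin": 0}, {"translation": [0, 0, 0], "spin": 0}]'

```text
time: 8.0
tool_pos: [0.611, -0.1009, 0.1284]
tcp_rot: [0.255, 3.125, -0.002]
wrist_force: [0.2, -1.0, 9.5]
width: -0.002
```

```bash
python3 f.py
```

```text
[ 0.31 -0.96  9.85] [ 0.6109 -0.1009  0.1284] 8.2
```

Call:
play_rows --series '[{"translation": [0.001, 0, 0.0007], "spin": 0}, {"translation": [0.0015, 0, 0], "spin": 0}, {"translation": [0.0015, 0, 0], "spin": 0}, {"translation": [0, 0, 0], "spin": 0}]'

```text
time: 8.6
tool_pos: [0.6071, -0.1005, 0.1279]
tcp_rot: [0.255, 3.125, -0.002]
wrist_force: [0.5, -1.2, 9.8]
width: 0.002
```

```bash
python3 f.py; python3 - <<'E'
from h import *
im=bot.read_camera("top")[110:210,190:310]
cv2.imwrite("pics/c2.png",cv2.resize(im,None,fx=6,fy=6,interpolation=cv2.INTER_CUBIC))
E
```

```text
[ 0.1  -1.19 10.08] [ 0.6071 -0.1005  0.1278] 8.8
```

View pics/c2.png

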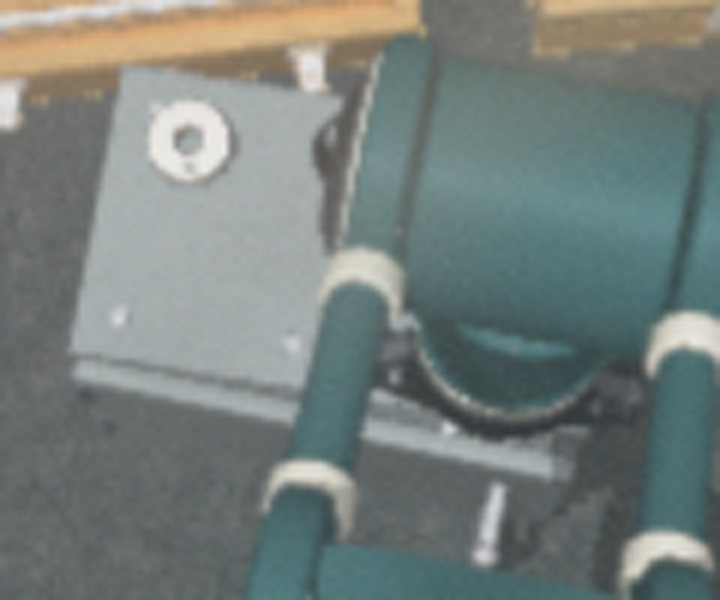

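The door is already swinging with the plate: its free edge is about 9 mm out. I'll keep the hook pressed and continue.

Call:
play_rows --series '[{"translation": [0.002, 0, 0.0002], "spin": 0.2}, {"translation": [0.002, 0, 0], "spin": 0.2}, {"translation": [0.002, 0, 0], "spin": 0.2}, {"translation": [0.002, 0, 0], "spin": 0.2}, {"translation": [0, 0, 0], "spin": 0}]'

```text
time: 9.35
tool_pos: [0.5989, -0.0995, 0.1276]
tcp_rot: [0.364, 3.115, -0.004]
wrist_force: [-0.6, -2.7, 10.3]
width: -0.0
```

Call:
play_rows --series '[{"translation": [0.002, 0, 0], "spin": 0.2}, {"translation": [0.003, 0, 0], "spin": 0.2}, {"translation": [0.003, 0, 0], "spin": 0.2}, {"translation": [0.003, 0, 0], "spin": 0.2}, {"translation": [0, 0, 0], "spin": 0}]'

```text
time: 9.85
tool_pos: [0.5879, -0.0974, 0.1275]
tcp_rot: [0.473, 3.1, -0.006]
wrist_force: [-0.5, -6.0, 11.1]
width: -0.002
```

```bash
python3 f.py; python3 - <<'E'
from h import *
im=bot.read_camera("top")[110:210,190:310]
cv2.imwrite("pics/c3.png",cv2.resize(im,None,fx=6,fy=6,interpolation=cv2.INTER_CUBIC))
E
```

```text
[-1.19 -6.02 10.63] [ 0.5879 -0.0974  0.1274] 10.05
```

View pics/c3.png

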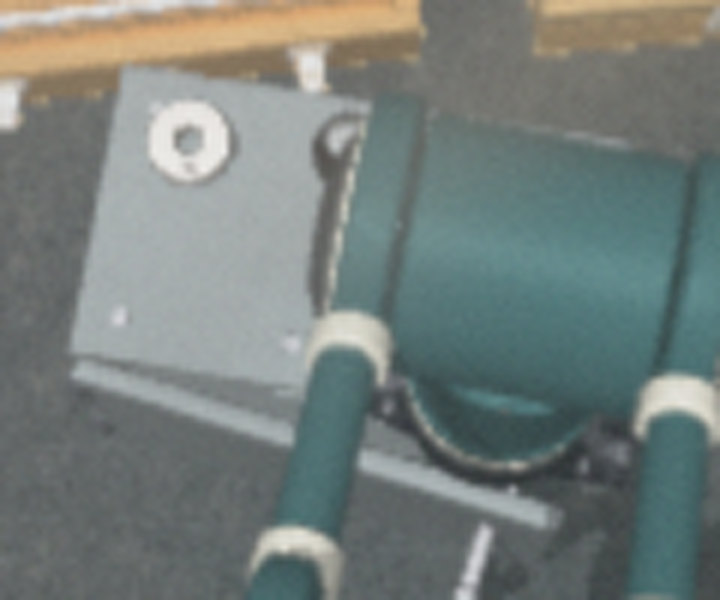

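The door is at about 0.15 rad, past the catch. I'll let the plate up, then push the inner face with the finger side.

Call:
play_rows --series '[{"translation": [0, 0, -0.003], "spin": 0}, {"translation": [0, 0, -0.004], "spin": 0}, {"translation": [0, 0, -0.004], "spin": 0}, {"translation": [0, 0, -0.001], "spin": 0.1}, {"translation": [0, 0, 0], "spin": 0}]'

```text
time: 10.6
tool_pos: [0.586, -0.095, 0.1366]
tcp_rot: [-0.488, -3.103, -0.0]
wrist_force: [0.7, -0.4, 4.0]
width: -0.001
```

Call:
play_rows --series '[{"translation": [0.002, 0, 0], "spin": 0}, {"translation": [0.002, 0, 0], "spin": 0}, {"translation": [0.002, 0, 0], "spin": 0}, {"translation": [0.003, 0, 0], "spin": 0.2}, {"translation": [0.004, 0, 0], "spin": 0.2}]'

```text
time: 11.1
tool_pos: [0.5735, -0.0911, 0.1369]
tcp_rot: [0.543, 3.094, -0.0]
wrist_force: [1.5, -1.6, 2.7]
width: -0.001
```

Call:
play_rows --series '[{"translation": [0.004, 0, -0.001], "spin": 0.3}, {"translation": [0.006, 0, -0.001], "spin": 0.4}, {"translation": [0.006, -0.0005, 0], "spin": 0.4}, {"translation": [0.006, -0.0005, 0], "spin": 0.4}, {"translation": [0.006, -0.0005, 0], "spin": 0.4}]'

```text
time: 11.6
tool_pos: [0.5464, -0.0803, 0.138]
tcp_rot: [-0.8, -3.037, -0.001]
wrist_force: [2.2, -0.4, -1.3]
width: -0.003
```

```bash
cat > st.py <<'E'
from h import *
s=bot.read_state();d=s['tool_pos'][:2]-[.62196,.08756];y=np.radians(yaw_of(s))
X=np.array([np.cos(y),np.sin(y)]);Y=np.array([np.sin(y),-np.cos(y)])
th=-93.95-np.degrees(np.arctan2(d[1],d[0]));th=(th+360)%360
print("contact door angle",th,"yaw angle",170.85-np.degrees(y),"r",np.hypot(*d),s['tool_pos'].round(4),s['wrist_force'].round(1),s['time'],s['q'].round(2))
E
python3 st.py
```

```text
contact door angle 20.274611806689677 yaw angle 20.354960390089815 r 0.1840851321501494 [ 0.5464 -0.0803  0.138 ] [ 2.2 -0.4 -1.3] 11.6 [-0.19  0.11  1.96  0.    1.07 -1.25]
```

Call:
play_rows --series '[{"translation": [0.008, -0.0005, 0], "spin": 0.5}, {"translation": [0.01, -0.0005, 0], "spin": 0.6}, {"translation": [0.01, -0.0005, 0], "spin": 0.6}, {"translation": [0.01, -0.0005, 0], "spin": 0.6}, {"translation": [0.01, -0.0005, 0], "spin": 0.6}]'

```text
time: 12.1
tool_pos: [0.5058, -0.0548, 0.1381]
tcp_rot: [-1.178, -2.911, -0.001]
wrist_force: [1.8, -0.6, -0.4]
width: -0.002
```

Call:
play_rows --series '[{"translation": [0.01, -0.0005, 0], "spin": 0.6}, {"translation": [0.01, -0.0005, 0], "spin": 0.6}, {"translation": [0.01, -0.0005, 0], "spin": 0.6}, {"translation": [0.01, -0.0005, 0], "spin": 0.6}, {"translation": [0.01, -0.0005, 0], "spin": 0.6}]'

```text
time: 12.6
tool_pos: [0.4718, -0.0184, 0.1382]
tcp_rot: [-1.547, -2.733, -0.0]
wrist_force: [0.7, -1.2, 0.2]
width: -0.004
```

```bash
python3 st.py
```

```text
contact door angle 50.831486977707755 yaw angle 49.89092450961867 r 0.18381276496794827 [ 0.4718 -0.0184  0.1382] [ 0.7 -1.2  0.2] 12.6 [-0.09 -0.04  2.12  0.    1.06 -0.63]
```

Call:
play_rows --series '[{"translation": [0.01, -0.0005, 0], "spin": 0.6}, {"translation": [0.01, -0.0005, 0], "spin": 0.6}, {"translation": [0.01, -0.0005, 0], "spin": 0.6}, {"translation": [0.01, -0.0005, 0], "spin": 0.6}, {"translation": [0.01, -0.0005, 0], "spin": 0.6}]'

```text
time: 13.1
tool_pos: [0.4484, 0.0255, 0.1383]
tcp_rot: [-1.891, -2.508, 0.001]
wrist_force: [1.0, -0.4, 0.3]
width: -0.003
```

Call:
play_rows --series '[{"translation": [0.01, -0.0005, 0], "spin": 0.6}, {"translation": [0.009, -0.0005, 0], "spin": 0.6}, {"translation": [0.007, -0.0005, 0], "spin": 0.4}, {"translation": [0.004, 0, 0], "spin": 0.2}, {"translation": [0, 0, 0], "spin": 0}]'

```text
time: 13.6
tool_pos: [0.4401, 0.0544, 0.1382]
tcp_rot: [-2.077, -2.355, 0.001]
wrist_force: [-0.6, -0.3, -1.0]
width: -0.002
```

```bash
python3 st.py
```

```text
contact door angle 75.72517069974123 yaw angle 73.6765711359225 r 0.1848252195346632 [0.4401 0.0544 0.1382] [-0.6 -0.3 -1. ] 13.6 [ 0.07 -0.1   2.18  0.    1.07 -0.06]
```

Call:
play_rows --series '[{"translation": [-0.003, 0, 0], "spin": 0}, {"translation": [-0.003, 0, -0.002], "spin": 0}, {"translation": [0, 0, -0.02], "spin": 0}, {"translation": [0, 0, -0.03], "spin": 0}, {"translation": [0, 0, -0.03], "spin": 0}]'

```text
time: 14.1
tool_pos: [0.4414, 0.0473, 0.2213]
tcp_rot: [-2.078, -2.354, 0.002]
wrist_force: [0.7, 1.1, 0.0]
width: -0.002
```

Call:
play_rows --series '[{"translation": [-0.03, 0, -0.01], "spin": 0}, {"translation": [-0.04, 0, 0], "spin": 0}, {"translation": [-0.04, 0, 0], "spin": 0}, {"translation": [-0.04, 0, 0], "spin": 0}, {"translation": [-0.03, 0, 0], "spin": 0}]'

```text
time: 14.6
tool_pos: [0.4644, -0.1334, 0.2312]
tcp_rot: [2.08, 2.354, -0.0]
wrist_force: [-0.3, 0.3, 0.4]
width: 0.005
```

Call:
play_rows --series '[{"translation": [-0.04, 0, 0], "spin": 0}, {"translation": [-0.04, 0, 0], "spin": 0}, {"translation": [-0.04, 0, 0], "spin": 0}, {"translation": [-0.02, 0, 0], "spin": 0}, {"translation": [0, 0, 0], "spin": 0}]'

```text
time: 15.1
tool_pos: [0.4817, -0.2721, 0.2307]
tcp_rot: [-2.082, -2.352, 0.0]
wrist_force: [0.8, 0.1, 0.2]
width: 0.001
```

```bash
python3 st.py; python3 - <<'E'
from h import *
im=bot.read_camera("top");cv2.imwrite("pics/t4.png",im)
cv2.imwrite("pics/c4.png",cv2.resize(im[100:230,130:310],None,fx=4.4,fy=4.4,interpolation=cv2.INTER_CUBIC))
E
```

```text
contact door angle 17.352347152906532 yaw angle 73.89272027114113 r 0.3860573973445275 [ 0.4817 -0.2721  0.2307] [0.8 0.1 0.2] 15.1 [-0.56  0.03  1.87 -0.    1.24 -0.68]
```

View pics/c4.png

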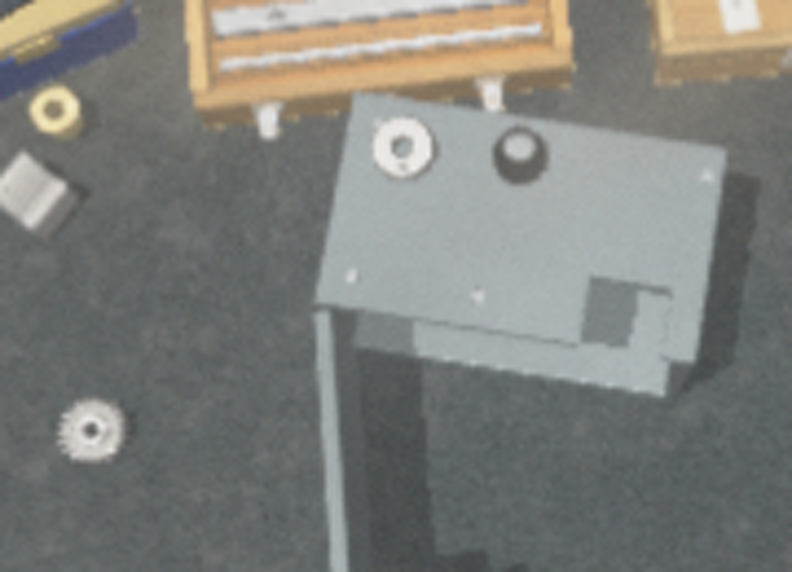

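The door stands at about 77°. The ring and loupe are at the same image positions as at the start.

```bash
python3 -c "
from h import *
print(bot.finish_job())"
```

```text
the job is handed in; nothing more can be done
None
```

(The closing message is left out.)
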